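# Close the dressings canister with its double lid, then hold up the outer lid alone

## Task

Pick up the nested pair of lids together by the inner lid's knob, lower them gently onto the open dressings canister until the inner lid is fully seated in its mouth, and let go of the knob. Then take the outer lid by its collar and lift it off alone, leaving the inner lid seated and undisturbed, until all of the outer lid, rim included, is a few centimetres above the top of the inner lid's knob, so the inner seal can be checked; finish while still holding it there, level and steady. The canister stays standing where it is, and the other things on the desk are left alone.

Things in the scene. Friction and masses are not known exactly. Their poses are not given: they have to be found in the camera images.
- inner_knob (a point): Centre (half-way up) of the inner lid's upright black knob, 22 mm across, 26 mm tall, on a 16 mm steel stem; z axis up. Lifting by it lifts both lids. Below this point: top of the outer lid's collar 18 mm (while nested), flange underside 55 mm, plug underside 65 mm.
- inner_lid: White inner lid, about 0.16 kg, round (any yaw alike). Origin: centre of the plug's underside, z up; the pair stands on the desk on it. Plug 94 mm across, 0 to 10 mm up, lower edge bevelled; flange 114 mm across, 10 to 15 mm up; knob 52 to 78 mm up. The knob stands up through the outer lid's open collar.
- outer_collar (a point): Centre (half-way up) of the outer lid's steel collar: an open tube 52 mm across outside, 40 mm inside, from 14 mm below to 14 mm above this point; z axis up. While nested it lies 32 mm straight below the knob's centre; the outer lid lifts straight up off, the knob passing through the collar with 9 mm to spare all round.
- outer_lid: Steel outer lid, about 0.18 kg, round (any yaw alike), resting loose on the inner lid's flange. Origin: centre of the plate's underside, z up. Plate 127 mm across, 0 to 4 mm up; collar on it, 4 to 32 mm up; rim skirt hangs down 12 mm, 120 mm across inside, so it goes round the inner lid's flange and the canister.
- canister_mouth (a point): Centre of the open mouth of the round steel dressings canister, at rim height, 80 mm above the desk; z axis up. Outside 106 mm across, mouth 100 mm (3 mm to spare round the plug); white rolls inside end 32 mm below the rim. Loose, about 0.7 kg. With the inner lid seated, flange on the rim, the knob's centre is 55 mm above this point.
- canister: The same canister; origin at the centre of its underside, z up.
- stamp: Bystander: rubber stamp with a wooden ball handle, 45 x 30 mm, 61 mm tall. Origin at the centre of its underside.
- pen_cup: Bystander: grey pen cup, 72 mm across, 95 mm tall, with pens up to 140 mm high. Origin at the centre of its underside.
- stapler: Bystander: black stapler, 140 x 36 mm, 50 mm tall, long along its x axis. Origin at the centre of its underside.
- tablet_jar: Bystander: small amber tablet jar, 56 mm across, 75 mm tall. Origin at the centre of its underside.

How it is judged:
By the outcome, as a careful person would: the job done as asked, in the order asked, and still so for the second after the job is handed in, while the arm keeps its last pose, push and grip.
It also fails if it takes over 58 s, if anything falls off the work surface, if the arm or the gripper's body presses on something with over 40 N, if the wrist force passes 120 N, or if a joint passes its speed limit or range.

## Robot

A 7-joint arm with a two-finger parallel gripper is mounted at the origin on the work surface. World frame = base frame: x ahead of the robot, y to its left, z up, the work surface at z = 0. Lengths are in mm, angles in rad, forces in N, time in s.
With the tool pointing down it reaches from about 400 to 875 mm from the base axis. Payload 6.5 kg.
Tool frame: the origin (TCP) lies midway between the tips of the shut fingers; the grasp point (between the pads) lies 19 mm behind it; z points along the fingers, y is the line along which they close (so a half turn about z gives the same grasp; the last joint's range is limited). The gripper opens to 85 mm and grips with 20 to 120 N. Pads are 22 mm wide; open, the fingers measure 114 mm over their backs; the gripper's body (76 mm by 85 mm) begins 54 mm behind the grasp point. The pads swing forward as they close: fully open they stand 13 mm farther back than shut.
Start: joints at [-1.225, 0.536, -0.004, 1.538, 0.003, 1.067, -0.071], TCP at [260.163, 595.655, 231.29] pointing down, gripper open.
Joint ranges: [-2.7, 2.7], [-0.37, 2.16], [-1.27, 1.26], [0.24, 2.4], [-1.31, 4.45], [0.19, 1.91], [-2.76, 2.76]. Speed limits (rad/s): [2.39, 2.39, 3.14, 3.14, 3.14, 3.14, 3.14].

## Interface

Orientations are given as a unit quaternion [w, x, y, z].
In Python, from cell import r gives the robot as it stands.
- The arm moves only by the tool apply_moves, never from a script. Its argument "motion" is a list of rows, each a list of 3 entries, a list of its own where there are three numbers: the gripper's target within -1 to 1 (shut at 1, half-way at 0, fully open at -1), then the shift along the tool's x, y, z in m, then the turn about the tool's z in degrees. In form: [[grip, [tx, ty, tz], yaw], ...]. A call has 1 to 5 rows; each row is the pose to reach, as a shift and turn from the pose commanded when the call began, along the tool's axes at that moment; what a row does not reach only later rows make up. A row lasts 1/10 s, in which the tool goes at most 50 mm and 8.59 degrees, less where a joint would pass 70% of its speed; a pose out of reach is approached as far as the arm can. A call with a gripper value outside its range is refused whole. The fingers move at their own pace and stop on an object; "newtons" is the grip in N (left out, the last holds). Time passes only in rows, so rows that repeat a pose let the fingers close. It gives the time, the measured TCP pose, the force, the opening and the grip force at its end, in the units of the state.
- r.get_state(): the state, without advancing time (a new reading comes with each control period).
- r.get_image(name): name is "scene" or "top" or "wrist"; returns (picture, depth): 400x640x3 uint8, red, green, blue; 400x640 float32, mm along the optical axis (not along the pixel's ray), 0 where there is no reading.
- r.camera_info(name): a dict with "intrinsics" (3x3 intrinsics, pixels), "k1" (the pictures are not rectified: a ray, as slopes to the right and down, at radius r is drawn at 1 + k1 r^2 times it, then the intrinsics apply), "pose" (4x4, takes a point from camera to world coordinates). Camera axes: x right, y down, z forward; pixel columns grow to the right and rows downward; lengths in mm; the calibration is good to about 2 mm. A picture is of the moment at which its call begins: read the wrist's pose just before it. camera_info takes no time and is no camera call; for the wrist camera it gives the pose at the moment of the call.
- r.finish_job(): hands the job in; it is judged then, once.
Trained networks look in the newest picture that a camera, given by its name, has taken for a name from the list of things; names that differ only in an ending like _2 or _b are one class to them, and where a whole thing is asked for, a point or a joint stands for the part that bears it (a point fixed in the world has none). Each returns a list of dicts, best first, with "conf" (0 to 1); they miss things now and then, are a little off and sometimes report something else, mostly with a low value. They report only what shows in the picture. A call takes as long as a camera call.
- r.trace(thing, camera): "pixels" (400x640 bool, what is visible of it) and "box" ([left, top, right, bottom] in pixels, round what is visible of it).
- r.pinpoint(thing, camera): "location" ([column, row] in pixels: a listed point, or the origin of a listed thing).
The state is a dict: "t": time; "qpos": joint angles; "joint_velocities": joint speeds; "joint_efforts": joint torques, N m; "tool_pos": TCP position; "eef_rot": TCP orientation; "wrist_force": force on the tool from outside, world axes, zero at the start; "torque": the same for the moment, N m; "width": finger opening in mm; "grip_force": force on a finger pad.
Only numpy, scipy, OpenCV 4.12 (cv2) and the standard library are available. Lean on these libraries where they do the work, as an engineer would, in place of code of your own. Each camera call takes 0.05 s, during which the arm holds its last target. There are 200 camera calls.

## Working session

There is one attempt and no reset: what is moved stays moved. The work goes in short steps, Python scripts to look and compute and a tool call to move; the robot and the scene stay as the last step left them, time stands still between calls to the robot, and variables do not carry over. Pictures are saved under pics/ and viewed, at most 10 in all, crops included, and the job is handed in when it is done.

Besides the shell and the picture viewer there is one more tool, called after ">>>" as name(argument=value, ...) on one line, values as JSON. apply_moves: Moves the arm, as the interface text tells. Its arguments: {"type":"object","properties":{"motion":{"type":"array","items":{"type":"array"}},"newtons":{"type":"number"}},"required":["motion"]}

```bash
mkdir -p pics; ls; cat > h.py <<'E'
import numpy as np, cv2
from cell import r
def ray(cam,px,info=None):
    i=info or r.camera_info(cam);K=np.array(i["intrinsics"]);k=i["k1"];T=np.array(i["pose"])
    d=np.array([(px[0]-K[0,2])/K[0,0],(px[1]-K[1,2])/K[1,1]]);u=d.copy()
    for _ in range(20): u=d/(1+k*(u@u))
    return T[:3,3],T[:3,:3]@np.array([u[0],u[1],1.])
def atz(cam,px,z,info=None):
    o,d=ray(cam,px,info);return o+d*(z-o[2])/d[2]
def atd(cam,px,dep,info=None):
    o,d=ray(cam,px,info);return o+d*dep
def st():
    s=r.get_state();print({k:np.round(s[k],3).tolist() for k in("t","qpos","tool_pos","eef_rot","wrist_force","width","grip_force")});return s
E
python3 - <<'E'
from h import *
st()
for c in("scene","top"):
    p,d=r.get_image(c);cv2.imwrite(f"pics/{c}0.png",p[:,:,::-1]);np.save(f"{c}.npy",d)
    i=r.camera_info(c);print(c,np.round(i["pose"],2).tolist())
    for n in("inner_knob","outer_collar","canister_mouth","stamp","pen_cup","stapler","tablet_jar"):
        for q in r.pinpoint(n,c)[:2]:
            u=q["location"];z={"inner_knob":65,"outer_collar":33,"canister_mouth":80}.get(n,0)
            print(n,round(q["conf"],2),np.round(u),atz(c,u,z).round(1))
E
```

```text
pics
{'t': 0.0, 'qpos': [-1.225, 0.537, -0.004, 1.539, 0.003, 1.067, -0.071], 'tool_pos': [259.922, 595.051, 230.382], 'eef_rot': [-0.0, 0.204, 0.979, -0.001], 'wrist_force': [0.609, -1.367, 0.24], 'width': 85.345, 'grip_force': 0.0}
scene [[0.72, 0.55, -0.43, 1196.25], [0.7, -0.54, 0.47, -651.35], [0.02, -0.64, -0.77, 1155.1], [0.0, 0.0, 0.0, 1.0]]
inner_knob 0.52 [334. 143.] [496.5 207.3  65. ]
outer_collar 0.61 [330. 150.] [489.  201.4  33. ]
canister_mouth 0.63 [272. 224.] [ 598.5 -154.4   80. ]
stamp 0.69 [258. 174.] [379.6 -18.    0. ]
pen_cup 0.73 [354. 251.] [786.4 -19.1   0. ]
stapler 0.85 [166. 284.] [ 497.7 -452.1    0. ]
stapler 0.72 [336. 141.] [452.7 269.3   0. ]
tablet_jar 0.78 [381. 130.] [527.3 418.9   0. ]
tablet_jar 0.35 [163. 286.] [ 498.2 -460.     0. ]
top [[0.01, -0.99, 0.13, 396.44], [-1.0, -0.01, -0.02, -0.58], [0.02, -0.13, -0.99, 1379.68], [0.0, 0.0, 0.0, 1.0]]
inner_knob 0.51 [232. 233.] [484.3 212.1  65. ]
outer_collar 0.66 [234. 232.] [486.8 210.5  33. ]
canister_mouth 0.66 [374. 193.] [ 589.2 -151.    80. ]
stamp 0.77 [319. 269.] [394.8 -13.3   0. ]
pen_cup 0.92 [322. 120.] [801.8 -14.7   0. ]
stapler 0.92 [482. 229.] [ 506.7 -452.1    0. ]
tablet_jar 0.82 [162. 218.] [526.4 410.4   0. ]
```

View pics/top0.png

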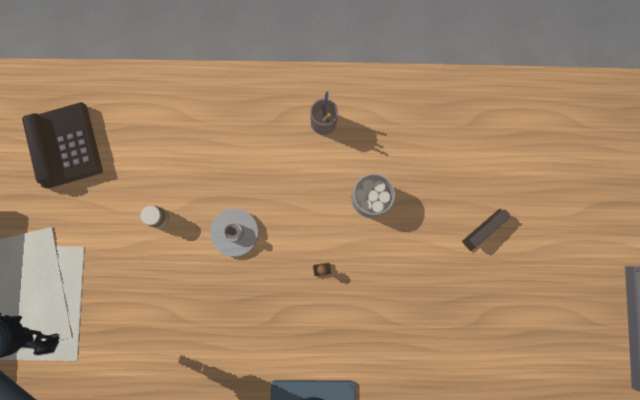

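```bash
python3 - <<'E'
from h import *
i=r.camera_info("wrist");s=st();print(np.round(i["pose"],3).tolist(),np.round(i["intrinsics"],1).tolist())
R=np.array([[0,0,0]]*3,float)
w,x,y,z=s["eef_rot"]
from scipy.spatial.transform import Rotation as Ro
R=Ro.from_quat([x,y,z,w]).as_matrix();print(R.round(3))
t=np.array([485,211,185.])-s["tool_pos"];print((R.T@t).round(1))
E
```

```text
{'t': 0.8, 'qpos': [-1.225, 0.536, -0.004, 1.538, 0.003, 1.067, -0.071], 'tool_pos': [260.169, 595.659, 231.291], 'eef_rot': [0.0, 0.204, 0.979, 0.0], 'wrist_force': [-0.914, 0.648, -0.163], 'width': 85.76, 'grip_force': 0.0}
[[0.4, 0.873, 0.278, 188.421], [0.916, -0.382, -0.121, 626.22], [0.0, 0.303, -0.953, 372.603], [0.0, 0.0, 0.0, 1.0]] [[325.3, 0.0, 318.8], [0.0, 325.3, 201.6], [0.0, 0.0, 1.0]]
[[-0.916  0.4    0.   ]
 [ 0.4    0.916  0.   ]
 [-0.     0.    -1.   ]]
[-360.  -262.5   46.3]
```

The top picture shows the nested lids at (234,232), the canister at (374,195), the jar at (152,216), the stamp at (322,269) and the pen cup at (324,117). This agrees with the networks, so I'm approaching.

>>> apply_moves(motion=[[-1, [-0.36, -0.262, 0.0], 0], [-1, [-0.36, -0.262, 0.0], 0], [-1, [-0.36, -0.262, 0.0], 0], [-1, [-0.36, -0.262, 0.0], 0], [-1, [-0.36, -0.262, 0.0], 0]], newtons=40)

```text
t: 1.3
tool_pos: [387.4, 378.2, 231.5]
eef_rot: [0.0, 0.204, 0.979, 0.0]
wrist_force: [0.3, 0.6, 0.4]
width: 85.3
grip_force: 0.0
```

```bash
cat >> h.py <<'E'
from scipy.spatial.transform import Rotation as Ro
def Rt(s):
    w,x,y,z=s["eef_rot"];return Ro.from_quat([x,y,z,w]).as_matrix()
def to(p):
    s=st();print("shift mm",(Rt(s).T@(np.array(p,float)-s["tool_pos"])).round(1))
E
python3 -c "
from h import *
to([485,211,200])"
```

```text
{'t': 1.3, 'qpos': [-0.894, 0.35, 0.046, 1.831, -0.019, 0.96, 0.32], 'tool_pos': [387.353, 378.162, 231.54], 'eef_rot': [0.0, 0.204, 0.979, 0.0], 'wrist_force': [0.348, 0.583, 0.363], 'width': 85.331, 'grip_force': 0.0}
shift mm [-156.4 -114.1   31.5]
```

>>> apply_moves(motion=[[-1, [-0.156, -0.114, 0.03], 0], [-1, [-0.156, -0.114, 0.03], 0], [-1, [-0.156, -0.114, 0.03], 0], [-1, [-0.156, -0.114, 0.03], 0], [-1, [-0.156, -0.114, 0.03], 0]])

```text
t: 1.8
tool_pos: [486.8, 205.4, 200.8]
eef_rot: [0.001, 0.21, 0.978, -0.002]
wrist_force: [-0.6, 0.2, 0.4]
width: 85.1
grip_force: 0.0
```

```bash
python3 - <<'E'
from h import *
s=st();i=r.camera_info("wrist");p,d=r.get_image("wrist");cv2.imwrite("pics/w1.png",p[:,:,::-1])
for n,z in(("inner_knob",65),("outer_collar",33)):
    for q in r.pinpoint(n,"wrist")[:2]: print(n,round(q["conf"],2),q["location"],atz("wrist",q["location"],z,i).round(1))
    t=r.trace(n,"wrist")
    if t: 
        b=np.argwhere(t[0]["pixels"]);print(t[0]["box"],t[0]["conf"])
# fit the steel plate circle on depth: points with z 28..38 near lid
v,u=np.mgrid[0:400:2,0:640:2];P=np.array([atd("wrist",(a,b),d[b,a],i) for a,b in zip(u.ravel(),v.ravel()) if d[b,a]>0])
for lo,hi,R in((70,85,30),(40,52,50),(12,26,90)):
    m=(P[:,2]>lo)&(P[:,2]<hi)&(np.hypot(P[:,0]-485,P[:,1]-211)<R);Q=P[m]
    if len(Q)>5:
        c,rad=cv2.minEnclosingCircle(Q[:,:2].astype(np.float32));print(lo,len(Q),Q[:,2].mean().round(1),np.round(c,1),round(rad,1))
E
```

```text
{'t': 1.8, 'qpos': [-0.586, 0.369, 0.123, 1.895, -0.052, 0.883, 0.711], 'tool_pos': [486.821, 205.44, 200.784], 'eef_rot': [0.001, 0.21, 0.978, -0.002], 'wrist_force': [-0.592, 0.232, 0.42], 'width': 85.104, 'grip_force': 0.0}
inner_knob 0.73 [326.9, 188.9] [488.2 211.5  65. ]
[307.7, 163.0, 347.3, 202.1] 0.87
outer_collar 0.84 [327.7, 180.0] [488.7 212.8  33. ]
[265.5, 114.0, 393.2, 235.8] 0.9
70 124 76.3 [489.1 213.3] 10.8
40 258 45.3 [489.  213.2] 25.9
12 2468 17.5 [489.4 213.6] 63.4
```

View pics/w1.png

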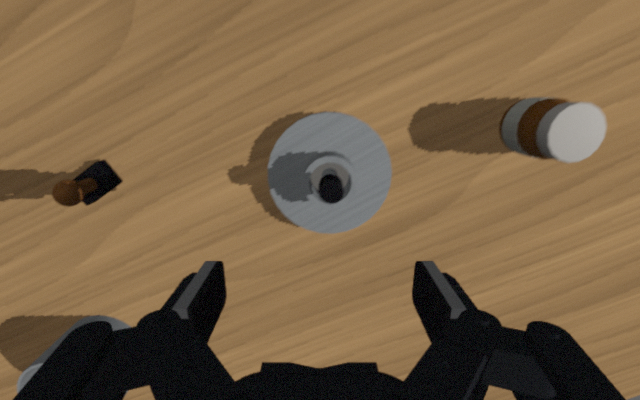

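The wrist picture shows the knob at (331,188) in the collar, centred on the plate. Depth fits for knob, collar and plate agree on (489, 213).

```bash
python3 -c "
from h import *
to([489,213.3,52])"
```

```text
{'t': 2.05, 'qpos': [-0.595, 0.368, 0.114, 1.893, -0.054, 0.883, 0.708], 'tool_pos': [483.236, 214.795, 201.489], 'eef_rot': [-0.0, 0.203, 0.979, 0.0], 'wrist_force': [-0.313, -1.481, 0.044], 'width': 85.362, 'grip_force': 0.0}
shift mm [ -5.9   0.8 149.5]
```

>>> apply_moves(motion=[[-1, [-0.006, 0.001, 0.045], 0], [-1, [-0.006, 0.001, 0.08], 0], [-1, [-0.006, 0.001, 0.09], 0], [-1, [-0.006, 0.001, 0.09], 0]])

```text
t: 2.45
tool_pos: [488.4, 212.2, 110.4]
eef_rot: [-0.001, 0.204, 0.979, -0.001]
wrist_force: [-0.1, 0.3, 0.4]
width: 85.6
grip_force: 0.0
```

```bash
cat >> h.py <<'E'
def fit(x,y,bands,cam="wrist"):
    s=st();i=r.camera_info(cam);p,d=r.get_image(cam)
    v,u=np.mgrid[0:400:2,0:640:2];P=np.array([atd(cam,(a,b),d[b,a],i) for a,b in zip(u.ravel(),v.ravel()) if d[b,a]>0])
    for lo,hi,R in bands:
        Q=P[(P[:,2]>lo)&(P[:,2]<hi)&(np.hypot(P[:,0]-x,P[:,1]-y)<R)]
        if len(Q)>5:
            c,rad=cv2.minEnclosingCircle(Q[:,:2].astype(np.float32));print(lo,len(Q),Q[:,2].mean().round(1),np.round(c,1),round(rad,1))
    return p,P
E
python3 - <<'E'
from h import *
p,P=fit(489,213,((70,85,18),(40,52,35),(12,26,80)))
for q in r.pinpoint("inner_knob","wrist")[:1]: print(q["conf"],q["location"],atz("wrist",q["location"],65))
to([489,213.3,52])
E
```

```text
{'t': 2.45, 'qpos': [-0.572, 0.511, 0.1, 1.942, -0.077, 0.695, 0.735], 'tool_pos': [488.429, 212.24, 110.433], 'eef_rot': [-0.001, 0.204, 0.979, -0.001], 'wrist_force': [-0.097, 0.31, 0.366], 'width': 85.573, 'grip_force': 0.0}
70 264 76.1 [489.1 213.5] 11.0
40 450 45.2 [489.6 213.7] 26.2
12 4254 17.5 [489.9 213.4] 63.9
0.66 [319.7, 228.9] [490.54453263 212.53503057  65.        ]
{'t': 2.55, 'qpos': [-0.572, 0.508, 0.101, 1.94, -0.077, 0.695, 0.735], 'tool_pos': [490.423, 212.614, 112.624], 'eef_rot': [0.001, 0.204, 0.979, 0.001], 'wrist_force': [0.173, -0.169, 0.578], 'width': 85.384, 'grip_force': 0.0}
shift mm [ 1.6 -0.  60.6]
```

>>> apply_moves(motion=[[-1, [0.001, 0, 0.04], 0], [-1, [0.001, 0, 0.059], 0], [-1, [0.001, 0, 0.059], 0], [0.3, [0.001, 0, 0.059], 0], [0.6, [0.001, 0, 0.059], 0]])

```text
t: 3.05
tool_pos: [490.4, 212.7, 54.3]
eef_rot: [0.001, 0.204, 0.979, 0.001]
wrist_force: [0.5, 0.3, 1.1]
width: 58.7
grip_force: 0.0
```

>>> apply_moves(motion=[[1, [0, 0, 0], 0], [1, [0, 0, 0], 0], [1, [0, 0, 0], 0], [1, [0, 0, 0], 0], [1, [0, 0, 0], 0]], newtons=60)

```text
t: 3.55
tool_pos: [489.6, 212.6, 53.2]
eef_rot: [0.001, 0.204, 0.979, 0.001]
wrist_force: [0.4, 0.7, 6.3]
width: 20.2
grip_force: 58.5
```

>>> apply_moves(motion=[[1, [0, 0, -0.02], 0], [1, [0, 0, -0.06], 0], [1, [0, 0, -0.1], 0], [1, [0, 0, -0.12], 0], [1, [0, 0, -0.12], 0]])

```text
t: 4.05
tool_pos: [490.4, 212.6, 174.7]
eef_rot: [0.002, 0.205, 0.979, 0.002]
wrist_force: [0.0, -0.1, -3.3]
width: 20.2
grip_force: 59.5
```

```bash
python3 - <<'E'
from h import *
p,d=r.get_image("wrist");cv2.imwrite("pics/w2.png",p[:,:,::-1])
p,P=fit(594,-152,((74,86,65),),"top")
p,P=fit(594,-152,((74,86,65),),"scene")
to([593,-151,173])
E
```

```text
{'t': 4.1, 'qpos': [-0.586, 0.414, 0.116, 1.908, -0.064, 0.822, 0.723], 'tool_pos': [489.023, 212.016, 172.656], 'eef_rot': [0.001, 0.204, 0.979, 0.0], 'wrist_force': [0.029, 0.161, -4.598], 'width': 20.05, 'grip_force': 59.527}
74 40 80.1 [ 587.6 -149.7] 53.1
{'t': 4.15, 'qpos': [-0.585, 0.416, 0.116, 1.909, -0.064, 0.822, 0.723], 'tool_pos': [488.032, 211.583, 171.314], 'eef_rot': [-0.001, 0.204, 0.979, -0.0], 'wrist_force': [-0.523, -0.634, -3.99], 'width': 20.1, 'grip_force': 59.528}
74 55 79.4 [ 589.3 -151. ] 53.8
{'t': 4.2, 'qpos': [-0.585, 0.417, 0.115, 1.909, -0.064, 0.822, 0.723], 'tool_pos': [487.494, 211.346, 170.595], 'eef_rot': [-0.001, 0.204, 0.979, -0.001], 'wrist_force': [0.09, -0.196, -3.426], 'width': 20.092, 'grip_force': 59.531}
shift mm [-241.7 -289.9   -2.2]
```

View pics/w2.png

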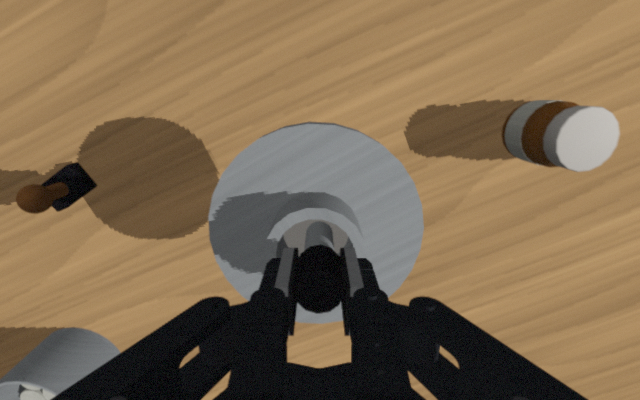

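Both lids are lifted level, with the knob at (318,280) held central in the collar. Next stop is short of the canister, so the wrist camera sees its mouth past the lid.

```bash
python3 - <<'E'
from h import *
to([475,-100,185])
E
```

```text
{'t': 4.2, 'qpos': [-0.585, 0.417, 0.115, 1.909, -0.064, 0.822, 0.723], 'tool_pos': [487.494, 211.346, 170.595], 'eef_rot': [-0.001, 0.204, 0.979, -0.001], 'wrist_force': [0.09, -0.196, -3.426], 'width': 20.092, 'grip_force': 59.531}
shift mm [-113.1 -290.4  -13.9]
```

>>> apply_moves(motion=[[1, [-0.005, -0.014, -0.014], 0], [1, [-0.017, -0.043, -0.014], 0], [1, [-0.032, -0.083, -0.014], 0], [1, [-0.047, -0.122, -0.014], 0], [1, [-0.06, -0.155, -0.014], 0]])

```text
t: 4.7
tool_pos: [479.9, 43.3, 184.3]
eef_rot: [-0.002, 0.205, 0.979, -0.001]
wrist_force: [1.0, 0.0, -4.2]
width: 20.5
grip_force: 59.6
```

>>> apply_moves(motion=[[1, [-0.014, -0.036, 0], 0], [1, [-0.028, -0.072, 0], 0], [1, [-0.042, -0.108, 0], 0], [1, [-0.051, -0.13, 0], 0], [1, [-0.053, -0.135, 0], 0]])

```text
t: 5.2
tool_pos: [474.4, -102.6, 184.5]
eef_rot: [-0.002, 0.207, 0.978, -0.001]
wrist_force: [0.1, 0.7, -3.5]
width: 19.9
grip_force: 59.6
```

>>> apply_moves(motion=[[1, [0, 0, 0], 0], [1, [0, 0, 0], 0], [1, [0, 0, 0], 0]])

```text
t: 5.5
tool_pos: [476.2, -97.4, 185.8]
eef_rot: [-0.001, 0.203, 0.979, 0.0]
wrist_force: [0.3, -0.5, -3.1]
width: 20.0
grip_force: 59.6
```

```bash
python3 - <<'E'
from h import *
i=r.camera_info("wrist")
p,P=fit(588,-151,((74,86,62),))
cv2.imwrite("pics/w3.png",p[:,:,::-1])
for q in r.pinpoint("canister_mouth","wrist")[:2]: print(q["conf"],q["location"],atz("wrist",q["location"],80,i))
t=r.trace("canister","wrist");print(t[0]["box"] if t else None)
Q=P[(P[:,2]>74)&(P[:,2]<86)&(np.hypot(P[:,0]-588,P[:,1]+151)<62)]
e=cv2.fitEllipse(Q[:,:2].astype(np.float32));print(e)
to([588,-151,185])
E
```

```text
{'t': 5.5, 'qpos': [-0.083, 0.325, 0.231, 2.015, -0.101, 0.814, 1.368], 'tool_pos': [476.217, -97.431, 185.765], 'eef_rot': [-0.001, 0.203, 0.979, 0.0], 'wrist_force': [0.252, -0.502, -3.093], 'width': 19.957, 'grip_force': 59.58}
74 15 75.7 [ 635.  -145.7] 12.1
0.83 [310.8, 330.3] [ 586.95551288 -154.20636586   80.        ]
[285.0, 322.9, 351.5, 368.7]
((639.6058349609375, -142.34486389160156), (6.7711615562438965, 23.754985809326172), 7.654713153839111)
{'t': 5.65, 'qpos': [-0.082, 0.324, 0.232, 2.015, -0.101, 0.814, 1.368], 'tool_pos': [476.423, -98.078, 186.2], 'eef_rot': [-0.0, 0.204, 0.979, 0.0], 'wrist_force': [0.921, 0.872, -3.865], 'width': 20.089, 'grip_force': 59.58}
shift mm [-123.4   -4.     1.2]
```

View pics/w3.png

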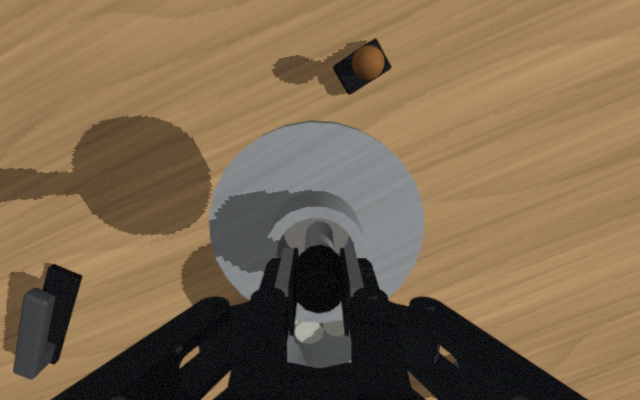

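The canister only shows under the gripper at about (315,335), because the camera looks back. I'll go past it so that the mouth appears to the right of the lid.

```bash
python3 - <<'E'
from h import *
to([573,-286,190])
E
```

```text
{'t': 5.65, 'qpos': [-0.082, 0.324, 0.232, 2.015, -0.101, 0.814, 1.368], 'tool_pos': [476.423, -98.078, 186.2], 'eef_rot': [-0.0, 0.204, 0.979, 0.0], 'wrist_force': [0.921, 0.872, -3.865], 'width': 20.089, 'grip_force': 59.58}
shift mm [-163.5 -133.8   -3.9]
```

>>> apply_moves(motion=[[1, [-0.012, -0.01, -0.004], 0], [1, [-0.035, -0.028, -0.004], 0], [1, [-0.065, -0.053, -0.004], 0], [1, [-0.095, -0.078, -0.004], 0], [1, [-0.125, -0.102, -0.004], 0]])

```text
t: 6.15
tool_pos: [551.0, -245.1, 190.7]
eef_rot: [0.0, 0.204, 0.979, -0.0]
wrist_force: [0.5, 0.9, -3.2]
width: 20.4
grip_force: 59.6
```

>>> apply_moves(motion=[[1, [-0.025, -0.02, 0], 0], [1, [-0.038, -0.032, 0], 0], [1, [-0.038, -0.032, 0], 0], [1, [-0.038, -0.032, 0], 0], [1, [-0.038, -0.032, 0], 0]])

```text
t: 6.65
tool_pos: [572.0, -286.0, 190.1]
eef_rot: [-0.0, 0.204, 0.979, 0.0]
wrist_force: [-0.7, 0.5, -3.7]
width: 19.7
grip_force: 59.6
```

```bash
python3 - <<'E'
from h import *
i=r.camera_info("wrist")
p,P=fit(588,-151,((74,86,62),))
cv2.imwrite("pics/w4.png",p[:,:,::-1])
for q in r.pinpoint("canister_mouth","wrist")[:2]: print(q["conf"],q["location"],atz("wrist",q["location"],80,i))
for q in r.pinpoint("inner_knob","wrist")[:1]: print(q["conf"],q["location"])
Q=P[(P[:,2]>74)&(P[:,2]<86)&(np.hypot(P[:,0]-588,P[:,1]+151)<62)]
from scipy.optimize import least_squares
print(least_squares(lambda v:np.hypot(Q[:,0]-v[0],Q[:,1]-v[1])-51.5,[588,-151],loss="soft_l1").x)
# carried lid plate
s=st();x,y,_=s["tool_pos"]
Q=P[(P[:,2]>148)&(P[:,2]<165)&(np.hypot(P[:,0]-x,P[:,1]-y)<75)]
c,rad=cv2.minEnclosingCircle(Q[:,:2].astype(np.float32));A=np.c_[Q[:,:2]-[x,y],np.ones(len(Q))];print(c,rad,Q[:,2].mean(),np.linalg.lstsq(A,Q[:,2],rcond=None)[0])
E
```

```text
{'t': 6.65, 'qpos': [0.21, 0.572, 0.265, 1.616, -0.173, 0.977, 1.692], 'tool_pos': [571.969, -286.05, 190.142], 'eef_rot': [-0.0, 0.204, 0.979, 0.0], 'wrist_force': [-0.702, 0.526, -3.689], 'width': 19.704, 'grip_force': 59.578}
74 580 77.9 [ 587.  -150.6] 53.4
0.97 [481.1, 153.7] [ 588.20802243 -155.43885264   80.        ]
0.38 [141.1, 183.2] [ 502.21723607 -412.159618     80.        ]
0.57 [315.6, 276.5]
[ 586.7517712  -151.52742831]
{'t': 6.8, 'qpos': [0.21, 0.572, 0.265, 1.616, -0.172, 0.977, 1.692], 'tool_pos': [572.143, -286.091, 190.458], 'eef_rot': [0.0, 0.204, 0.979, 0.0], 'wrist_force': [0.616, -0.776, -2.839], 'width': 19.88, 'grip_force': 59.577}
(569.0393676757812, -287.42913818359375) 63.55583953857422 154.5294450299819 [-3.36839691e-03  5.20934612e-03  1.54440421e+02]
```

View pics/w4.png

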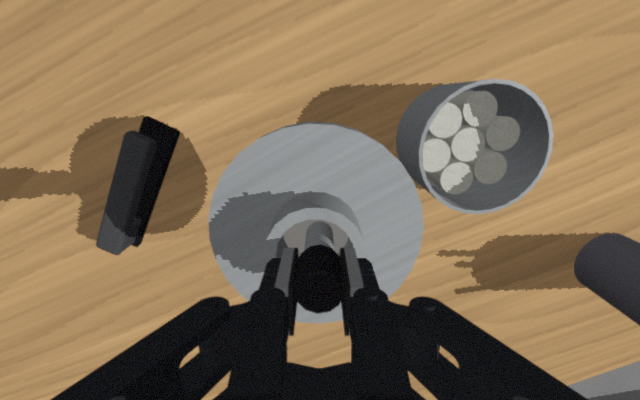

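The mouth sits at (487,147) and is clear, and the lid is held level. The rim fit gives a centre of about (587,-151).

```bash
python3 - <<'E'
from h import *
to([587.5,-151.5,160])
E
```

```text
{'t': 6.8, 'qpos': [0.21, 0.572, 0.265, 1.616, -0.172, 0.977, 1.692], 'tool_pos': [572.143, -286.091, 190.458], 'eef_rot': [0.0, 0.204, 0.979, 0.0], 'wrist_force': [0.616, -0.776, -2.839], 'width': 19.88, 'grip_force': 59.577}
shift mm [ 39.6 129.5  30.5]
```

>>> apply_moves(motion=[[1, [0.006, 0.02, 0], 0], [1, [0.017, 0.055, 0], 0], [1, [0.028, 0.092, 0], 0], [1, [0.037, 0.12, 0], 0], [1, [0.0396, 0.1295, 0], 0]])

```text
t: 7.3
tool_pos: [588.3, -146.9, 190.4]
eef_rot: [-0.0, 0.201, 0.98, 0.002]
wrist_force: [0.4, 0.4, -3.1]
width: 20.1
grip_force: 59.6
```

>>> apply_moves(motion=[[1, [0, 0, 0.01], 0], [1, [0, 0, 0.025], 0], [1, [0, 0, 0.035], 0], [1, [0, 0, 0.04], 0], [1, [0, 0, 0.04], 0]])

```text
t: 7.8
tool_pos: [586.6, -153.5, 148.9]
eef_rot: [-0.001, 0.205, 0.979, -0.0]
wrist_force: [-0.2, 0.3, -4.1]
width: 20.1
grip_force: 59.6
```

```bash
python3 - <<'E'
from h import *
p,d=r.get_image("scene")
cv2.imwrite("pics/s5.png",cv2.resize(p[150:290,180:380],None,fx=4,fy=4,interpolation=2)[:,:,::-1])
st();to([587.5,-151.5,125])
E
```

```text
{'t': 7.85, 'qpos': [0.009, 0.568, 0.238, 1.734, -0.168, 0.861, 1.478], 'tool_pos': [587.185, -153.372, 149.705], 'eef_rot': [-0.0, 0.205, 0.979, -0.0], 'wrist_force': [1.102, -0.731, -2.694], 'width': 20.3, 'grip_force': 59.582}
{'t': 7.85, 'qpos': [0.009, 0.568, 0.238, 1.734, -0.168, 0.861, 1.478], 'tool_pos': [587.185, -153.372, 149.705], 'eef_rot': [-0.0, 0.205, 0.979, -0.0], 'wrist_force': [1.102, -0.731, -2.694], 'width': 20.3, 'grip_force': 59.582}
shift mm [ 0.4  1.9 24.7]
```

View pics/s5.png

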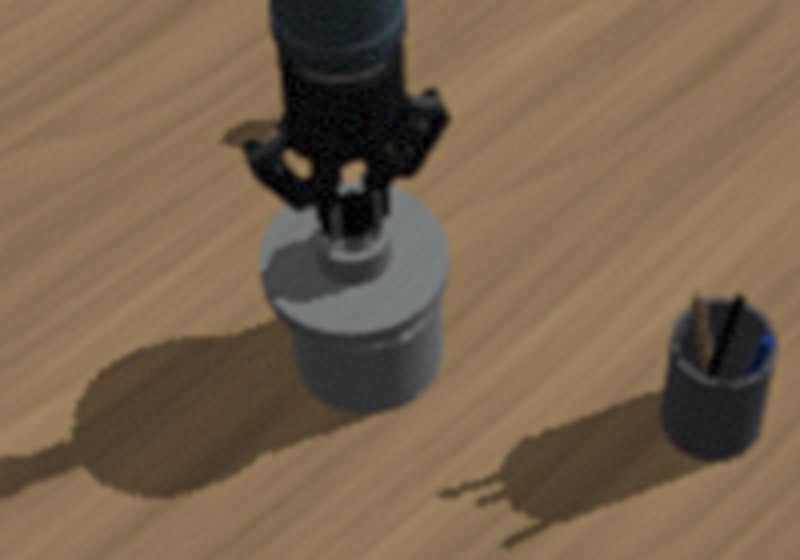

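The lid hovers squarely over the canister at (355,300) in the crop. I'm correcting the 2 mm drift and lowering to just above the rim.

>>> apply_moves(motion=[[1, [0, 0.001, 0.005], 0], [1, [0, 0.0015, 0.01], 0], [1, [0, 0.0015, 0.01], 0], [1, [0, 0.0015, 0.01], 0]])

```text
t: 8.25
tool_pos: [588.2, -151.1, 140.2]
eef_rot: [-0.0, 0.204, 0.979, -0.0]
wrist_force: [-0.5, 1.1, -2.7]
width: 20.3
grip_force: 59.6
```

```bash
python3 - <<'E'
from h import *
to([587.5,-151.5,123])
E
```

```text
{'t': 8.25, 'qpos': [0.008, 0.581, 0.234, 1.739, -0.172, 0.842, 1.479], 'tool_pos': [588.185, -151.108, 140.233], 'eef_rot': [-0.0, 0.204, 0.979, -0.0], 'wrist_force': [-0.479, 1.117, -2.743], 'width': 20.349, 'grip_force': 59.568}
shift mm [ 0.5 -0.6 17.2]
```

>>> apply_moves(motion=[[1, [0, -0.0005, 0.004], 0], [1, [0, -0.0005, 0.007], 0], [1, [0, -0.0005, 0.01], 0], [1, [0, -0.0005, 0.012], 0], [1, [0, -0.0005, 0.012], 0]])

```text
t: 8.75
tool_pos: [587.7, -151.6, 127.9]
eef_rot: [-0.0, 0.204, 0.979, -0.0]
wrist_force: [0.2, -0.0, -3.1]
width: 20.1
grip_force: 59.6
```

>>> apply_moves(motion=[[1, [0, 0, 0.001], 0], [1, [0, 0, 0.002], 0], [1, [0, 0, 0.003], 0], [1, [0, 0, 0.004], 0], [1, [0, 0, 0.004], 0]])

```text
t: 9.25
tool_pos: [587.9, -151.6, 124.2]
eef_rot: [-0.0, 0.204, 0.979, 0.0]
wrist_force: [1.3, -0.3, -3.8]
width: 20.2
grip_force: 59.6
```

>>> apply_moves(motion=[[1, [0, 0, 0.001], 0], [1, [0, 0, 0.0015], 0], [1, [0, 0, 0.0015], 0]])

```text
t: 9.55
tool_pos: [588.2, -151.5, 123.3]
eef_rot: [0.0, 0.204, 0.979, 0.0]
wrist_force: [-2.4, 1.1, 2.5]
width: 20.1
grip_force: 60.4
```

>>> apply_moves(motion=[[1, [0, 0, 0.0005], 0], [1, [0, 0, 0.001], 0], [1, [0, 0, 0.001], 0]])

```text
t: 9.85
tool_pos: [588.2, -151.5, 123.2]
eef_rot: [0.0, 0.204, 0.979, 0.0]
wrist_force: [-5.2, 2.0, 10.3]
width: 20.0
grip_force: 61.2
```

>>> apply_moves(motion=[[1, [0, 0, -0.001], 0], [0.2, [0, 0, -0.001], 0], [-0.3, [0, 0, -0.001], 0], [-1, [0, 0, -0.001], 0], [-1, [0, 0, -0.001], 0]])

```text
t: 10.35
tool_pos: [588.1, -151.7, 122.7]
eef_rot: [0.0, 0.204, 0.979, -0.0]
wrist_force: [0.3, 0.8, -0.5]
width: 75.7
grip_force: 0.0
```

>>> apply_moves(motion=[[-1, [0, 0, 0], 0], [-1, [0, 0, -0.015], 0], [-1, [0, 0, -0.05], 0], [-1, [0, 0, -0.08], 0], [-1, [0, 0, -0.08], 0]])

```text
t: 10.85
tool_pos: [591.1, -152.7, 208.5]
eef_rot: [0.005, 0.205, 0.979, 0.0]
wrist_force: [0.4, -0.0, 0.4]
width: 85.6
grip_force: 0.0
```

```bash
python3 - <<'E'
from h import *
p,P=fit(587,-151,((139,152,18),(110,125,35),(90,104,80)))
cv2.imwrite("pics/w6.png",p[:,:,::-1])
Q=P[(P[:,2]>90)&(P[:,2]<104)&(np.hypot(P[:,0]-587,P[:,1]+151)<62)]
print(np.linalg.lstsq(np.c_[Q[:,:2]-[587,-151],np.ones(len(Q))],Q[:,2],rcond=None)[0])
to([587.5,-151.5,90])
E
```

```text
{'t': 10.85, 'qpos': [-0.008, 0.496, 0.257, 1.69, -0.148, 0.965, 1.461], 'tool_pos': [591.12, -152.713, 208.484], 'eef_rot': [0.005, 0.205, 0.979, 0.0], 'wrist_force': [0.406, -0.034, 0.44], 'width': 85.644, 'grip_force': 0.0}
139 206 146.1 [ 587.1 -151.8] 10.7
110 367 115.5 [ 585.  -152.4] 25.8
90 98 97.1 [ 581.4 -150.3] 23.8
[ 1.93319460e-02 -1.19665406e-02  9.72978147e+01]
{'t': 10.9, 'qpos': [-0.008, 0.498, 0.256, 1.693, -0.148, 0.964, 1.461], 'tool_pos': [589.823, -152.156, 206.122], 'eef_rot': [0.003, 0.204, 0.979, 0.0], 'wrist_force': [-1.442, -0.766, -0.828], 'width': 85.213, 'grip_force': 0.0}
shift mm [  3.   -0.5 116.1]
```

View pics/w6.png

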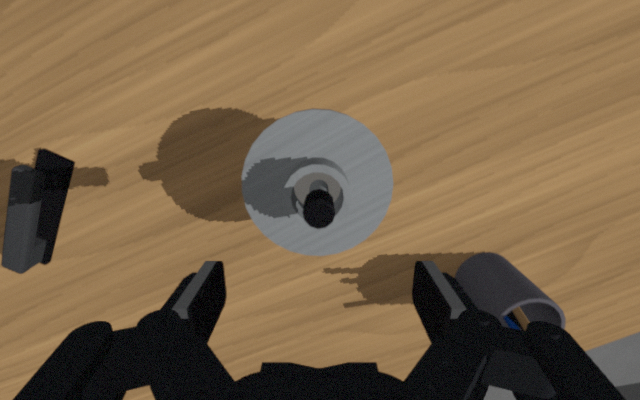

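The inner lid is seated: the knob top measures 146 mm plus the usual 2 mm bias, and the collar top about 117 mm. The collar at (318,192) sits 2 mm off the knob at (319,209), so I'll centre on the collar.

```bash
python3 - <<'E'
from h import *
to([585.8,-152.4,85])
E
```

```text
{'t': 10.9, 'qpos': [-0.008, 0.498, 0.256, 1.693, -0.148, 0.964, 1.461], 'tool_pos': [589.823, -152.156, 206.122], 'eef_rot': [0.003, 0.204, 0.979, 0.0], 'wrist_force': [-1.442, -0.766, -0.828], 'width': 85.213, 'grip_force': 0.0}
shift mm [  4.3  -2.  121.1]
```

>>> apply_moves(motion=[[-1, [0.0016, -0.0014, 0.02], 0], [-1, [0.0016, -0.0014, 0.06], 0], [-1, [0.0016, -0.0014, 0.08], 0], [-1, [0.0016, -0.0014, 0.08], 0], [-1, [0.0016, -0.0014, 0.08], 0]])

```text
t: 11.4
tool_pos: [585.9, -152.3, 123.0]
eef_rot: [-0.0, 0.204, 0.979, -0.0]
wrist_force: [0.0, -0.9, 0.1]
width: 85.4
grip_force: 0.0
```

```bash
python3 - <<'E'
from h import *
fit(587,-151,((139,152,18),(110,125,35),(80,95,80)))
to([585.8,-152.4,85])
E
```

```text
{'t': 11.4, 'qpos': [0.014, 0.602, 0.23, 1.753, -0.179, 0.808, 1.487], 'tool_pos': [585.903, -152.331, 122.981], 'eef_rot': [-0.0, 0.204, 0.979, -0.0], 'wrist_force': [0.041, -0.919, 0.085], 'width': 85.374, 'grip_force': 0.0}
139 524 145.8 [ 587.2 -152.1] 11.1
110 812 115.3 [ 585.3 -152.4] 26.4
80 6519 87.6 [ 585.5 -152.4] 63.7
{'t': 11.45, 'qpos': [0.014, 0.601, 0.23, 1.752, -0.179, 0.808, 1.487], 'tool_pos': [586.67, -152.588, 123.856], 'eef_rot': [0.001, 0.205, 0.979, -0.0], 'wrist_force': [0.52, -0.885, 0.487], 'width': 85.333, 'grip_force': 0.0}
shift mm [ 0.9 -0.2 38.9]
```

Well centred. Descending, then closing on the collar.

>>> apply_moves(motion=[[-1, [0, 0, 0.02], 0], [-1, [0, 0, 0.033], 0], [-1, [0, 0, 0.038], 0], [-1, [0, 0, 0.038], 0], [-1, [0, 0, 0.038], 0]])

```text
t: 11.95
tool_pos: [586.5, -152.5, 85.5]
eef_rot: [0.0, 0.204, 0.979, -0.0]
wrist_force: [-0.9, 0.8, 0.3]
width: 85.4
grip_force: 0.0
```

>>> apply_moves(motion=[[-0.4, [0, 0, 0], 0], [-0.2, [0, 0, 0], 0], [0, [0, 0, 0], 0], [0.5, [0, 0, 0], 0], [1, [0, 0, 0], 0]], newtons=40)

```text
t: 12.45
tool_pos: [587.0, -152.0, 85.9]
eef_rot: [0.001, 0.204, 0.979, 0.0]
wrist_force: [0.4, 1.5, 6.2]
width: 51.3
grip_force: 54.5
```

>>> apply_moves(motion=[[1, [0, 0, 0], 0], [1, [0, 0, 0], 0], [1, [0, 0, 0], 0]])

```text
t: 12.75
tool_pos: [587.0, -152.0, 85.9]
eef_rot: [0.001, 0.204, 0.979, 0.0]
wrist_force: [-1.0, 1.6, 5.7]
width: 51.1
grip_force: 54.5
```

>>> apply_moves(motion=[[1, [0, 0, -0.002], 0], [1, [0, 0, -0.006], 0], [1, [0, 0, -0.012], 0], [1, [0, 0, -0.02], 0], [1, [0, 0, -0.028], 0]])

```text
t: 13.25
tool_pos: [585.9, -152.4, 113.5]
eef_rot: [-0.0, 0.204, 0.979, -0.0]
wrist_force: [0.2, 0.1, -2.5]
width: 51.3
grip_force: 52.6
```

>>> apply_moves(motion=[[1, [0, 0, -0.01], 0], [1, [0, 0, -0.02], 0], [1, [0, 0, -0.03], 0], [1, [0, 0, -0.04], 0], [1, [0, 0, -0.05], 0]])

```text
t: 13.75
tool_pos: [586.0, -152.3, 163.8]
eef_rot: [0.0, 0.204, 0.979, 0.0]
wrist_force: [-0.1, 0.5, -2.0]
width: 51.2
grip_force: 52.6
```

>>> apply_moves(motion=[[1, [0, 0, -0.01], 0], [1, [0, 0, -0.02], 0], [1, [0, 0, -0.028], 0], [1, [0, 0, -0.033], 0], [1, [0, 0, -0.035], 0]])

```text
t: 14.25
tool_pos: [586.2, -152.3, 198.4]
eef_rot: [0.0, 0.204, 0.979, 0.0]
wrist_force: [0.5, -0.3, -1.6]
width: 51.2
grip_force: 52.6
```

>>> apply_moves(motion=[[1, [0, 0, 0], 0], [1, [0, 0, 0], 0], [1, [0, 0, 0], 0], [1, [0, 0, 0], 0], [1, [0, 0, 0], 0]])

```text
t: 14.75
tool_pos: [585.9, -152.2, 197.6]
eef_rot: [-0.0, 0.204, 0.979, -0.0]
wrist_force: [0.7, -0.1, -1.9]
width: 51.4
grip_force: 52.6
```

```bash
python3 - <<'E'
from h import *
p,P=fit(587,-151,((139,152,18),(185,210,70)))
Q=P[(P[:,2]>185)&(P[:,2]<210)&(np.hypot(P[:,0]-587,P[:,1]+151)<62)]
if len(Q): print(np.linalg.lstsq(np.c_[Q[:,:2]-[587,-151],np.ones(len(Q))],Q[:,2],rcond=None)[0])
p,P=fit(587,-151,((139,152,18),(85,102,62)),"scene")
cv2.imwrite("pics/s7.png",cv2.resize(p[130:270,180:380],None,fx=4,fy=4,interpolation=2)[:,:,::-1])
st()
E
```

```text
{'t': 14.75, 'qpos': [-0.006, 0.505, 0.255, 1.705, -0.15, 0.951, 1.465], 'tool_pos': [585.884, -152.247, 197.584], 'eef_rot': [-0.0, 0.204, 0.979, -0.0], 'wrist_force': [0.66, -0.144, -1.876], 'width': 51.42, 'grip_force': 52.63}
185 7795 199.7 [ 585.2 -152.6] 64.0
[ 4.92336306e-03 -3.75639331e-03  1.99965131e+02]
{'t': 14.8, 'qpos': [-0.006, 0.505, 0.255, 1.705, -0.15, 0.951, 1.465], 'tool_pos': [585.92, -152.282, 197.662], 'eef_rot': [-0.0, 0.204, 0.979, -0.0], 'wrist_force': [0.38, 0.015, -2.579], 'width': 51.159, 'grip_force': 52.63}
85 128 87.1 [ 590.4 -153.6] 56.0
{'t': 14.85, 'qpos': [-0.006, 0.505, 0.255, 1.705, -0.15, 0.951, 1.465], 'tool_pos': [585.938, -152.295, 197.698], 'eef_rot': [-0.0, 0.204, 0.979, -0.0], 'wrist_force': [0.317, 0.474, -2.054], 'width': 51.201, 'grip_force': 52.63}
```

View pics/s7.png

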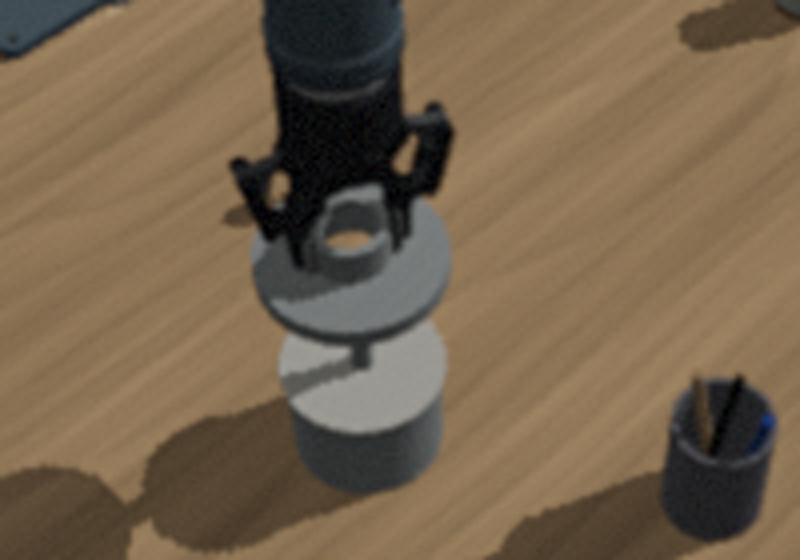

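The outer lid at (350,265) is held level, about 37 mm above the knob top. The white inner lid at (362,375) sits flat on the standing canister.

```bash
python3 -c "
from cell import r
print(r.finish_job())"
```

```text
the job is handed in; nothing more can be done
None
```

The job is handed in: the inner lid is fully seated in the canister, and the gripper is holding the outer lid level and steady about 37 mm above the top of the inner lid's knob.

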